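Load the reference cell and set the wavelength against backlash

TASK

Get the spectrophotometer ready for its wavelength check: lay the red-collared reference cell in the sample compartment, one end against the spring plate, press the other end down until the lip holds it, and slide the lid fully shut. Set the wavelength dial's red line on the red index, but its drive has slack, so the mark must be approached clockwise: the dial stands past it now, so turn it back about an eighth of a turn beyond the mark and come up to it clockwise without overshooting, so that the pointer in the window stands on its red line too. Leave the blue-collared cell and everything else where it is.

Things in the scene. Friction and masses are not known exactly. Their poses are not given: they have to be found in the camera images.
- seat (a point): centre of the seated cell, on its axis, 123 mm above the counter, 17 mm below the deck of the fixed ivory spectrophotometer. x points to the instrument's back, y to the operator's left, z up; the cell lies along y. It is in an open black well, 130 mm (x) by 180 mm (y), 60 mm deep, in two V saddles (at y = -53 to -43 and 24 to 53 mm; arms out to x = 20 mm, 2 mm below the axis)
- spectro_deck (a point): middle of the instrument's flat deck, 140 mm above the counter; axes as seat. The ivory case reaches 168 mm to the front and back and 210 mm to either side; seat is 48 mm in front and 85 mm left of this point. Nothing on the deck is higher than 50 mm (lamp house, back right)
- lip (a point): brass lip at the -y end of the seat: lower edge 57 mm from the seat's centre, 11 mm above its axis, 26 mm wide. It overhangs 4 mm from a steel post (face at -61 mm) and slopes up to it, to 17 mm above the axis. A cell end pressed down on the slope (8 to 15 N), or down and towards the spring, shifts 4 mm towards the spring and snaps under; the spring then slides it back against the post
- spring_face (a point): middle of the brass spring plate's face at the +y end of the seat, on the cell's axis; 30 mm wide, from 16 mm below to 10 mm above the axis, then a lead-in leaning outward up to 19 mm above it. At rest 57 mm from the seat's centre; yields up to 16 mm in +y at 1 N per mm. A seated cell holds it 4 mm back; to pass the lip it must be 8 mm back
- ref_cell_center (a point): centre, on the axis, of the reference cell: amber glass cylinder 26 mm in diameter, a red collar at each end (30 mm diameter, 41 to 55 mm from the centre), beyond it a steel boss (18 mm diameter, to 61 mm: 122 mm over all), about 160 g, ends alike. x runs along it. Starts in a white rack, axis level, 40 mm above the counter, free below and beside its middle (rack base 8 mm high)
- blank_cell_center (a point): centre of the other cell, same size, blue collars and pale glass, parallel in the rack's other place, 92 mm away: to be left there
- lid (a joint): opening of the dark-grey flat sliding lid in m: 0 = fully shut over the well, 0.14 = fully open, slid towards the instrument's back (+x of seat); starts 0.12 to 0.14 open. Runs in rails on the deck, stays where left; about 2 N moves it
- lid_ridge (a point): middle of the black grip ridge across the lid, 165 mm above the counter: 12 mm thick (instrument x), 90 mm long (instrument y), 28 mm high; its top is 179 mm, the lid's flat top beside it 151 mm above the counter; the lid reaches 73 mm from it in x and 99 mm in y. With the lid shut it stands right above the seat
- drive (a joint): angle in rad of the drive shaft inside, about which the dial turns; it moves the pointer in the window 20 mm per rad, to the operator's right (-y of seat); clockwise from above counts up; 0 = pointer on the scale's red line. Stops at -1.1 and 1.1, starts at 0.5 to 0.95. Moves only when the dial pushes it at either end of the slack (0.12 N m)
- dial (a joint): the dial's angle relative to the drive shaft, in rad, within its slack: 0 = dial pushing the drive clockwise, -0.3 = pushing it anticlockwise. Angle of the dial's red line past the red index (index on the instrument's back, +x, side) = joint drive + joint dial, clockwise positive. Stays where left (0.06 N m in the slack)
- dial_grip (a point): point on the dial's upright axis, 169.5 mm above the counter, at the height to grip its ribbed round knob: 48 mm in diameter, top 181.5 mm above the counter, rising from a graduated skirt (90 mm diameter, top 145.5 mm above the counter)
- pointer_tip (a point): the black pointer with an orange tab under the clear cover of the scale window on the deck behind the dial; seen only. The window's red line is the set mark; the red line is 122 mm from the dial's axis, towards the instrument's back (+x of seat)
- wash_bottle_mid (a point): bystander: white bottle with red label and cap, 68 mm in diameter, 190 mm high; point half-way up
- amber_jar_mid (a point): bystander: amber glass jar, 60 mm in diameter, 95 mm high; point half-way up
- timer_mid (a point): bystander: flat white timer 62 x 70 x 18 mm; point at its centre
- beaker_mid (a point): bystander: white plastic beaker, 68 mm across the rim, 85 mm high; point half-way up
There are look-alikes about, which are no part of the job. What is meant by the part that bears ref_cell_center is not pink, and is the smaller of those in its own colour.

How it is judged:
By the outcome, as a careful person would: the job done as asked, in the order asked, and still so for the second after the job is handed in, with the robot touching nothing.
It also fails if it takes over 64 s, if anything falls off the work surface, if the arm or the gripper's body presses on something with over 40 N, if the wrist force passes 120 N, or if a joint passes its speed limit or range.

ROBOT

A 6-joint arm with a two-finger parallel gripper is mounted at the origin on the work surface. World frame = base frame: x ahead of the robot, y to its left, z up, the work surface at z = 0. Lengths are in mm, angles in rad, forces in N, time in s.
With the tool pointing down it reaches from about 350 to 975 mm from the base axis. Payload 7.1 kg.
Tool frame: the origin (TCP) lies on the front face of the gripper's body, between the roots of the fingers; the fingertips stand 80 mm ahead of it and the grasp point (between the pads) lies 61 mm ahead of it (env.tips_ahead is the distance from the TCP to the fingertips, in mm); z points along the fingers, y is the direction in which the jaws open and shut (so a half turn about z gives the same grasp; the last joint's range is limited). The gripper opens to 88 mm and grips with 3 to 60 N. Pads are 20 mm wide; open, the fingers measure 115 mm over their backs; the gripper's body (75 mm by 178 mm) begins 61 mm behind the grasp point.
Start: joints at [-1.304, 0.423, 1.63, -0, 1.089, -0.019], TCP at [176.222, -599.626, 302.675] pointing down, gripper open.
Joint ranges: [-3, 3], [-0.9, 2.11], [0.09, 2.58], [-1.31, 4.45], [0.11, 2.69], [-2.54, 2.54]. Speed limits (rad/s): [2.39, 2.39, 3.01, 3.14, 3.14, 3.14].

INTERFACE

Orientations are given as a unit quaternion [x, y, z, w].
In Python, from station import env, set_gripper, viewer, workorder gives the robot as it stands. Calls block until the motion is done:
- env.reach(position, orientation): joint-space move of the TCP to a pose.
- env.move_l(position, rot=None, rate=150, f_stop=None): straight line of the TCP; rot=None keeps the orientation; rate is the mean speed in mm/s. With f_stop (N) it stops when the force on the tool has changed by that much, and returns True; else False.
- env.move_joints(angles): joint-space move.
- set_gripper(opening): finger opening in mm; the grip force is fixed at half the most; returns when the fingers have stopped.
- env.hold(seconds).
- env.ik(position, orientation): joint angles nearest the present ones, or None.
- env.read_state(): the state.
- viewer.camera(name): name is "scene" or "top" or "wrist"; returns the picture (384x512x3 uint8, blue, green, red); there is no depth.
- viewer.camera_params(name): a dict with "fx", "fy", "cx", "cy" (pixels), "dist" ([k1, k2, p1, p2, k3] as OpenCV has them; the pictures are not rectified), "pose" (4x4, takes a point from camera to world coordinates); the wrist camera has in their place "tool_from_camera" (4x4, takes a point from camera to tool coordinates, whose origin is the TCP and whose axes are the flange's). Camera axes: x right, y up, looking along -z (the intrinsics and any distortion apply to the point x, -y, -z); pixel columns grow to the right and rows downward; lengths in mm; the calibration is good to about 2 mm. A picture is of the moment at which its call begins: read the wrist's pose just before it. camera_params takes no time and is no camera call.
A pose or a line that the arm cannot do raises env.IKError and nothing moves.
- workorder.sign_off(): hands the job in, once; it reports no verdict.
The state is a dict: "time_s": time; "qpos": joint angles; "dq": joint speeds; "tau": joint torques, N m; "tool_pos": TCP position; "orientation": TCP orientation; "force": force on the tool from outside, world axes, zero at the start; "wrist_torque": the same for the moment, N m; "width": finger opening in mm.
Only numpy, scipy, OpenCV 4.12 (cv2) and the standard library are available. Lean on these libraries where they do the work, as an engineer would, in place of code of your own. Each camera call takes 0.05 s, during which the arm holds its last target.

## Working session

There is one attempt and no reset: what is moved stays moved. The work goes in short steps, each a Python script; the robot and the scene stay as the last script left them, time stands still between calls to the robot, and variables do not carry over. Pictures are saved under pics/ and viewed, and the job is handed in when it is done.

```bash
ls -la; mkdir -p pics
python3 - <<'E'
from station import env, set_gripper, viewer, workorder
import cv2
s=env.read_state(); print(s)
for n in ("scene","top","wrist"):
    im=viewer.camera(n); cv2.imwrite(f"pics/{n}0.png",im); p=viewer.camera_params(n); print(n,p)
print(env.tips_ahead, env.read_state()['time_s'])
E
```

```text
total 12
drwxr-xr-x  3 agent agent 4096 Dec  7 06:41 .
drwxr-xr-x 23 root  root  4096 Dec  7 06:41 ..
drwxr-xr-x  2 agent agent 4096 Dec  7 06:41 pics
{'time_s': 0.0, 'qpos': array([-1.30395418e+00,  4.23822822e-01,  1.63068310e+00,  1.55518083e-05,
        1.08857891e+00, -1.90058263e-02]), 'dq': array([-9.95315869e-04,  6.88088956e-04,  7.67296175e-05, -3.10193787e-04,
       -7.17296733e-04,  2.82689304e-04]), 'tau': array([ 2.57902080e-03, -5.44614029e+01, -2.73664767e+01,  6.45595347e-02,
        2.27769365e-02, -1.33560238e-04]), 'tool_pos': array([ 176.14332427, -599.21939495,  301.91556225]), 'orientation': array([ 9.89803980e-01,  1.42434278e-01, -8.53833801e-05, -7.41215518e-04]), 'force': array([-0.83138863,  0.00732095,  0.04899602]), 'wrist_torque': array([-0.00231217, -0.00080137,  0.01934904]), 'width': 87.50935475869805}
scene {'fx': 471.24480917416753, 'fy': 471.24480917416753, 'cx': 252.3785596076585, 'cy': 187.75810171635936, 'dist': array([-0.15797362,  0.        ,  0.        ,  0.        ,  0.        ]), 'pose': array([[-8.74900000e-01, -4.17129369e-01,  2.460753
[... 692 characters left out ...]
058e-02,  9.97847843e-01,
         1.53533073e+03],
       [ 0.00000000e+00,  0.00000000e+00,  0.00000000e+00,
         1.00000000e+00]])}
wrist {'fx': 295.0078498389524, 'fy': 295.0078498389524, 'cx': 253.7312250316179, 'cy': 192.74971101365276, 'dist': array([-0.01178565,  0.        ,  0.        ,  0.        ,  0.        ]), 'tool_from_camera': array([[ 2.40102019e-04,  9.69420780e-01,  2.45404347e-01,
         6.64362265e+01],
       [ 9.99999864e-01, -3.46461138e-04,  3.90232046e-04,
         3.38884132e-01],
       [ 4.63322124e-04,  2.45404220e-01, -9.69420731e-01,
        -8.17053337e+01],
       [ 0.00000000e+00,  0.00000000e+00,  0.00000000e+00,
         1.00000000e+00]])}
80.0 0.15
```

View pics/scene0.png

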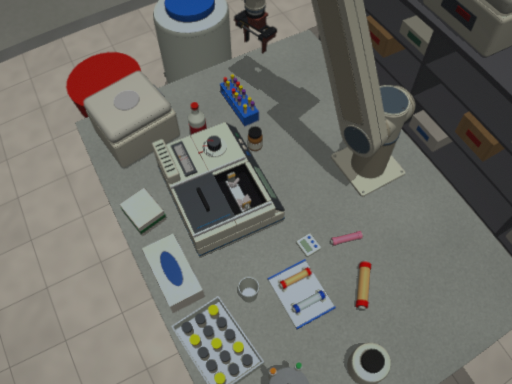

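View pics/top0.png

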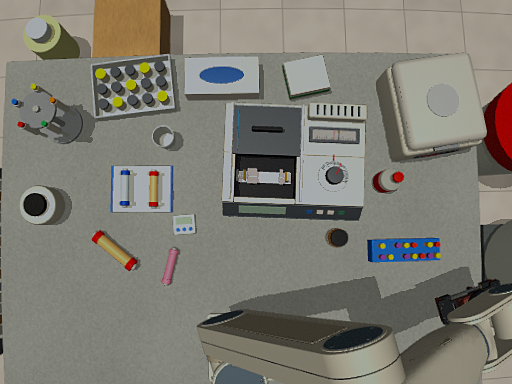

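View pics/wrist0.png

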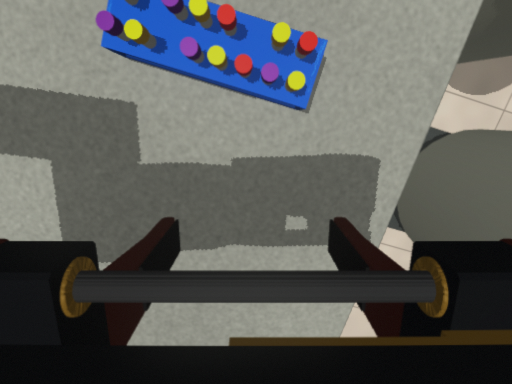

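```bash
cat > h.py <<'E'
import numpy as np, cv2
from scipy.spatial.transform import Rotation as R
from station import env, set_gripper, viewer, workorder
def ray(p,uv,pose):
    K=np.array([[p['fx'],0,p['cx']],[0,p['fy'],p['cy']],[0,0,1]])
    q=cv2.undistortPoints(np.array([[uv]],float),K,p['dist'])[0,0]
    d=pose[:3,:3]@np.array([q[0],-q[1],-1.]); return pose[:3,3],d/np.linalg.norm(d)
def wpose(s=None):
    s=s or env.read_state(); T=np.eye(4); T[:3,:3]=R.from_quat(s['orientation']).as_matrix(); T[:3,3]=s['tool_pos']
    return T@viewer.camera_params('wrist')['tool_from_camera']
def onz(name,uv,z,pose=None):
    p=viewer.camera_params(name); pose=p['pose'] if pose is None else pose
    o,d=ray(p,uv,pose); return o+d*(z-o[2])/d[2]
def proj(name,P,pose=None):
    p=viewer.camera_params(name); pose=p['pose'] if pose is None else pose
    q=pose[:3,:3].T@(np.asarray(P,float)-pose[:3,3])
    K=np.array([[p['fx'],0,p['cx']],[0,p['fy'],p['cy']],[0,0,1]])
    return cv2.projectPoints(np.array([[q[0],-q[1],-q[2]]]),np.zeros(3),np.zeros(3),K,p['dist'])[0][0,0]
def tri(rs):
    A=np.zeros((3,3));b=np.zeros(3)
    for o,d in rs:
        M=np.eye(3)-np.outer(d,d);A+=M;b+=M@o
    x=np.linalg.solve(A,b); return x,[np.linalg.norm((np.eye(3)-np.outer(d,d))@(x-o)) for o,d in rs]
def tri2(name1,uv1,name2,uv2):
    return tri([ray(viewer.camera_params(n),uv,viewer.camera_params(n)['pose']) for n,uv in((name1,uv1),(name2,uv2))])
def crop(im,x0,y0,x1,y1,k,fn): cv2.imwrite(fn,cv2.resize(im[y0:y1,x0:x1],None,fx=k,fy=k,interpolation=cv2.INTER_CUBIC))
def down(yaw):  # tool z down; jaw axis (tool y) at world angle yaw
    y=np.array([np.cos(yaw),np.sin(yaw),0]); z=np.array([0,0,-1.]); x=np.cross(y,z)
    return R.from_matrix(np.c_[x,y,z]).as_quat()
def snap(fn,pre=None):
    s=env.read_state(); im=viewer.camera('wrist'); cv2.imwrite(fn,im); np.savez(fn[:-4]+'.npz',pose=wpose(s)); return im
E
python3 - <<'E'
from h import *
t=cv2.imread('pics/top0.png');s=cv2.imread('pics/scene0.png')
crop(t,215,90,375,225,5,'pics/t1.png');crop(s,150,115,290,255,4,'pics/s1.png')
crop(t,100,155,200,225,6,'pics/t2.png');crop(s,255,225,385,335,5,'pics/s2.png')
E
```

```text
(no output)
```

View pics/t1.png

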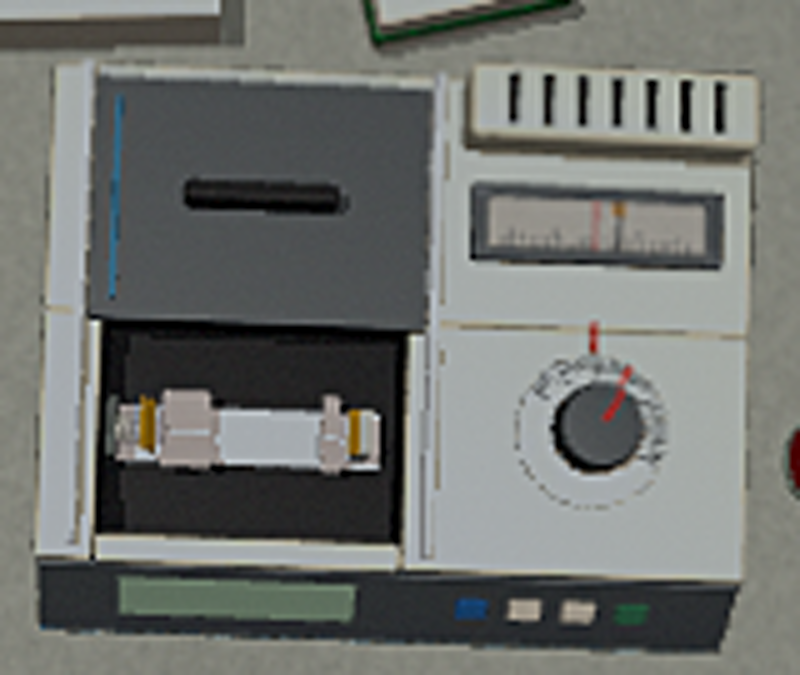

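View pics/s1.png

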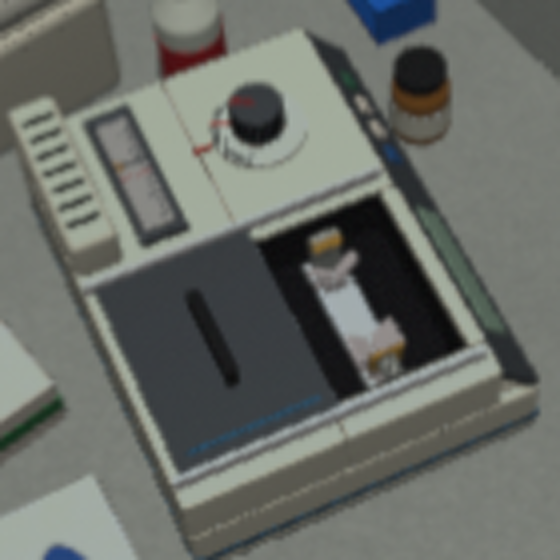

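View pics/t2.png

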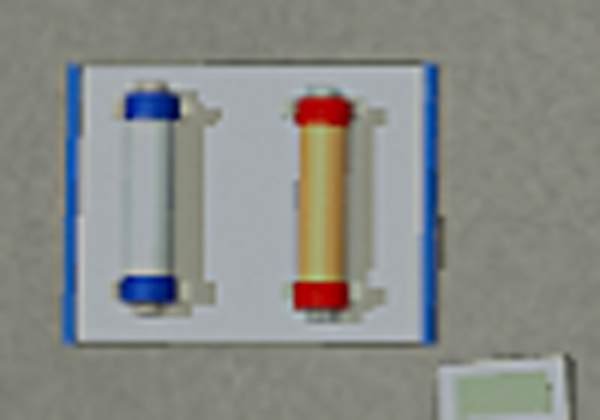

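View pics/s2.png

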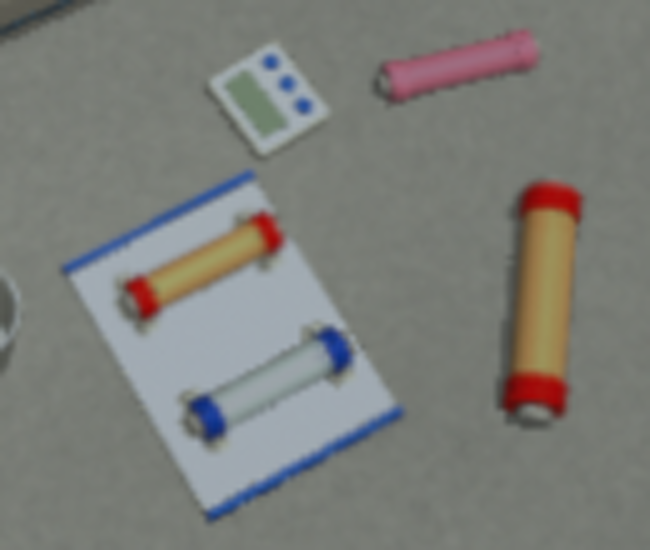

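Run:
```python
from h import *
np.set_printoptions(precision=1,suppress=True)
T=lambda u,v:(215+u/5,90+v/5); S=lambda u,v:(150+u/4,115+v/4)
def pr(n,a,b): print(n,*tri2('top',a,'scene',b))
pr('c1',(154.0,173.3),(283,284.6)); pr('c2',(153.5,204.3),(308.4,271.4))
pr('knob',T(598,425),S(258,102))
pr('ridge',T(265,195),S(212,338))
pr('lip',T(355,432),S(325,242)); pr('spr',T(147,425),S(385,357))
pr('lidcornerBL',T(95,75),S(180,470))
for u in [(355,411),(355,455),(147,398),(147,452),]: print(onz('top',T(*u),130))
```

```text
c1 [556.2 269.   42.1] [np.float64(0.2843421351300777), np.float64(0.2843421351301401)]
c2 [458.1 271.   43.2] [np.float64(0.13925742648364015), np.float64(0.1392574264835978)]
knob [ 526.2 -274.3  186.4] [np.float64(0.5549373629392741), np.float64(0.5549373629394306)]
ridge [665.7 -87.6 162.8] [np.float64(0.1748046326404299), np.float64(0.17480463264050342)]
lip [ 530.  -139.5  138.9] [np.float64(1.447572087658991), np.float64(1.4475720876588032)]
spr [537.  -17.1 127.6] [np.float64(0.9569188368699147), np.float64(0.9569188368702215)]
lidcornerBL [741.2   9.8 157.9] [np.float64(1.2042624781093332), np.float64(1.2042624781093045)]
[ 542.2 -139.7  130. ]
[ 516.1 -139.1  130. ]
[552.  -16.8 130. ]
[519.9 -16.3 130. ]
```

Run:
```python
from h import *
q=down(np.radians(-3))
env.reach([570,-215,330],q); snap('pics/w1.png'); print(env.read_state()['time_s'])
env.move_l([570,-115,330],rate=200); snap('pics/w2.png'); s=env.read_state(); print(s['time_s'],s['qpos'])
```

```text
2.1833
2.8833 [-2.20849781e-01  3.29186243e-01  1.70361398e+00 -4.29707731e-04
  1.10839305e+00 -1.67835338e-01]
```

View pics/w1.png

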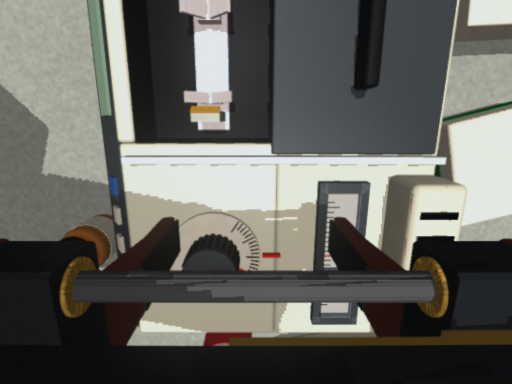

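View pics/w2.png

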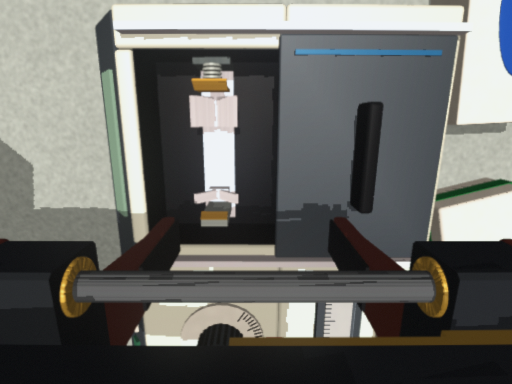

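Run:
```python
from h import *
env.move_l([560,-165,400],rate=300); im=snap('pics/w3.png'); print(env.read_state()['time_s'])
crop(im,90,0,480,210,2,'pics/w3c.png')
im=cv2.imread('pics/w2.png'); crop(im,180,50,260,235,4,'pics/w2c.png')
im=cv2.imread('pics/w3.png'); crop(im,180,60,260,205,4,'pics/w3d.png')
```

```text
3.375
```

View pics/w3c.png

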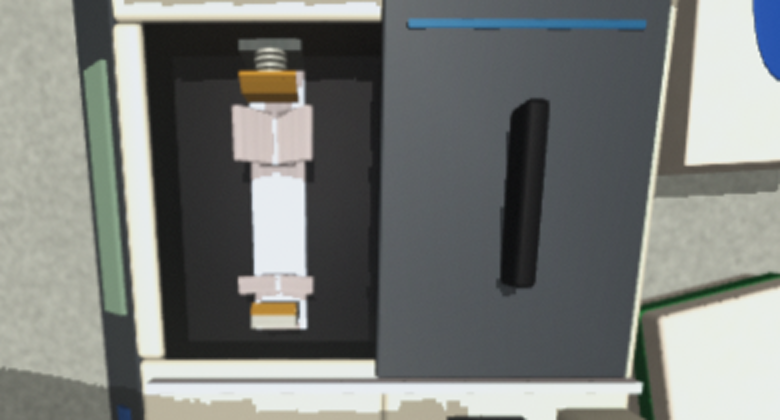

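View pics/w2c.png

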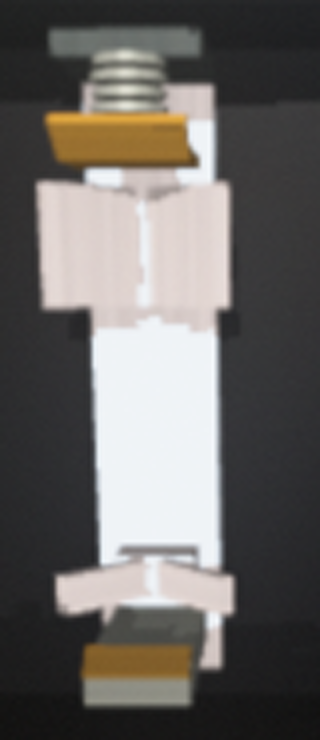

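View pics/w3d.png

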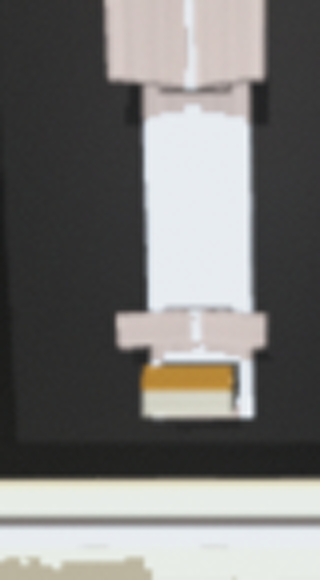

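```bash
cat > fit.py <<'E'
from h import *
from scipy.optimize import least_squares
np.set_printoptions(precision=2,suppress=True)
P={n:np.load(f'pics/{n}.npz')['pose'] for n in('w1','w2','w3')}
c=lambda u,v:(180+u/4-.4,50+v/4-.4); d=lambda u,v:(180+u/4-.4,60+v/4-.4); e=lambda u,v:(90+u/2-.25,v/2-.25)
obs=[('w2',c(36,182),(-20,53,-2)),('w2',c(45,310),(-20,24,-2)),('w2',c(229,182),(20,53,-2)),('w2',c(231,308),(20,24,-2)),
('w2',c(56,576),(-20,-43,-2)),('w2',c(235,573),(20,-43,-2)),('w2',c(57,612),(-20,-53,-2)),('w2',c(233,612),(20,-53,-2)),
('w3',d(116,314),(-20,-43,-2)),('w3',d(267,313),(20,-43,-2)),('w3',d(119,349),(-20,-53,-2)),('w3',d(267,349),(20,-53,-2)),
('w3',e(233,107),(-20,53,-2)),('w3',e(311,107),(20,53,-2)),('w3',e(237,161),(-20,24,-2)),('w3',e(311,161),(20,24,-2)),
('w2',c(85,646),(-13,-57,11)),('w2',c(192,646),(13,-57,11)),('w3',d(143,366),(-13,-57,11)),('w3',d(235,366),(13,-57,11)),
('w2',c(84,677),(-13,-61,17)),('w2',c(191,677),(13,-61,17)),('w3',d(142,390),(-13,-61,17)),('w3',d(234,390),(13,-61,17))]
def w(p,q):
    cc,ss=np.cos(p[3]),np.sin(p[3]); return np.array([p[0]+cc*q[0]-ss*q[1],p[1]+ss*q[0]+cc*q[1],p[2]+q[2]])
def f(p): return np.concatenate([proj('wrist',w(p,q),P[n])-np.array(uv) for n,uv,q in obs])
r=least_squares(f,[533,-78,123,-.05],x_scale=[10,10,10,.05],loss='soft_l1')
print(r.x,np.degrees(r.x[3])); print(f(r.x).reshape(-1,2).T)
for nm in('w2','w3'):
    rr=least_squares(lambda p:np.concatenate([proj('wrist',w([p[0],p[1],123,p[2]],q),P[n])-np.array(uv) for n,uv,q in obs if n==nm]),[533,-78,-.05],x_scale=[10,10,.05]);print(nm,rr.x)
R2=lambda n,uv:ray(viewer.camera_params('wrist'),uv,P[n])
def t(a,b,na='w2',nb='w3'):
    X,er=tri([R2(na,a),R2(nb,b)]); D=X-r.x[:3]; cc,ss=np.cos(r.x[3]),np.sin(r.x[3]); print(X,np.array([cc*D[0]+ss*D[1],-ss*D[0]+cc*D[1],D[2]]),np.array(er))
t(c(115,115),e(268,71)); t(c(129,163),e(269,99))
t((369,156),e(527,193))
E
python3 fit.py
```

```text
[533.42 -79.43 124.14  -0.05] -3.138953248949884
[[ 2.89  2.07 -2.64 -2.76  2.42 -2.92  2.61 -2.3   2.42 -2.11  1.95 -2.05
   1.84 -1.67  0.75 -1.46  0.42  0.09  0.5  -0.32 -0.23 -0.11  0.22 -0.29]
 [ 0.11 -0.21  0.2   0.39  0.87  1.74  1.34  1.46  0.38  0.61 -0.01 -0.02
  -1.09 -1.12 -0.82 -0.84  0.49  0.57  0.22  0.21 -1.41 -1.33 -1.75 -1.76]]
w2 [533.32 -79.26  -0.05]
w3 [533.32 -80.    -0.06]
[536.76 -14.45 144.1 ] [-0.22 65.07 19.96] [0.32 0.32]
[533.99 -20.88 109.94] [ -2.64  58.49 -14.2 ] [0.2 0.2]
[665.67 -84.23 170.66] [132.32   2.45  46.52] [0.5 0.5]
```

Run:
```python
from h import *
q=down(np.radians(90))
env.reach([470,230,300],q); a=snap('pics/r1.png'); 
env.move_l([470,310,300],rate=300); b=snap('pics/r2.png'); s=env.read_state(); print(s['time_s'],s['qpos'])
cv2.imwrite('pics/r12.png',np.hstack([cv2.resize(x[:260],None,fx=.78,fy=.78) for x in(a,b)]))
```

```text
5.4333 [ 5.61037029e-01  3.36128771e-01  1.77131444e+00 -3.58245355e-04
  1.03475704e+00 -1.00913292e+00]
```

View pics/r12.png

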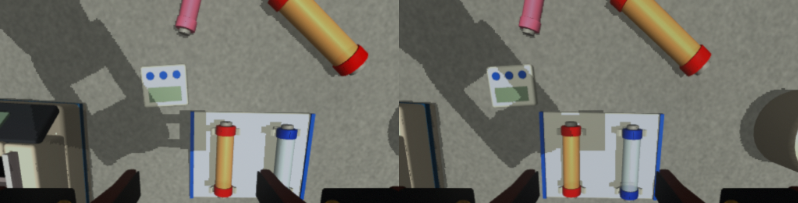

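Run:
```python
from h import *
a=cv2.imread('pics/r1.png');b=cv2.imread('pics/r2.png')
f=lambda im,x:cv2.resize(im[145:265,x:x+64],None,fx=5,fy=5,interpolation=cv2.INTER_CUBIC)
cv2.imwrite('pics/rc.png',np.hstack([f(a,256),f(b,190)]))
```

```text
(no output)
```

View pics/rc.png

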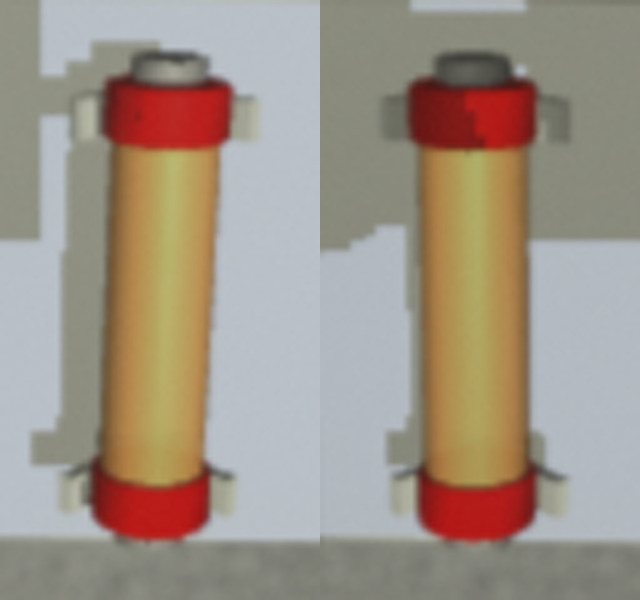

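Run:
```python
from h import *
np.set_printoptions(precision=2,suppress=True)
P={n:np.load(f'pics/{n}.npz')['pose'] for n in('r1','r2')}
a=lambda u,v:(256+u/5-.4,145+v/5-.4); b=lambda u,v:(190+u/5-.4,145+v/5-.4)
p=viewer.camera_params('wrist')
X=[]
for u,v in ((a(165,143),b(154,143)),(a(155,468),b(156,470))):
    x,e=tri([ray(p,u,P['r1']),ray(p,v,P['r2'])]); print(x,e); X.append(x)
    print([ray(p,w,P[n])[0]+ray(p,w,P[n])[1]*(40-ray(p,w,P[n])[0][2])/ray(p,w,P[n])[1][2] for w,n in((u,'r1'),(v,'r2'))])
d=X[1]-X[0]; print(np.mean(X,0),np.degrees(np.arctan2(d[1],d[0])),np.linalg.norm(d))
```

```text
[466.65 270.55  38.51] [np.float64(0.14635995869928123), np.float64(0.14635995869932097)]
[array([466.52, 270.38,  40.  ]), array([466.23, 270.72,  40.  ])]
[546.49 269.59  45.04] [np.float64(0.07708816001046728), np.float64(0.07708816001049726)]
[array([548.54, 270.18,  40.  ]), array([548.71, 268.98,  40.  ])]
[506.57 270.07  41.78] -0.6926338840190984 80.1128278255675
```

```bash
cat >> h.py <<'E'
SEAT=np.array([533.4,-79.2,123.5]); PSI=np.radians(-3.14)
def cellpose(cy,cz,th,cx=0,seat=None):
    seat=SEAT if seat is None else seat
    Rz=R.from_euler('z',PSI); 
    Rot=R.from_euler('z',PSI)*R.from_euler('x',-np.radians(th))*R.from_quat(down(0))
    C=seat+Rz.apply([cx,cy,cz]); tz=Rot.apply([0,0,1])
    return C-61*tz, Rot.as_quat()
E
python3 - <<'E'
from h import *
np.set_printoptions(precision=2,suppress=True)
q=down(np.radians(89.3))
env.reach([507.5,270,170],q)
env.move_l([507.5,270,101],rate=120)
set_gripper(15); s=env.read_state(); print(s['width'],s['force'],s['time_s'],s['tool_pos'])
if 23<s['width']<29:
    env.move_l([507.5,270,250],rate=200); s=env.read_state(); print(s['width'],s['force'],s['time_s'])
    for a in((2,110,14),(0,23,14),(8.5,15.8,14),(6.7,1,0)):
        print(env.ik(*cellpose(*a)))
    snap('pics/g1.png')
E
```

```text
25.44143213435085 [-0.06  0.6   0.21] 7.7583 [507.49 270.08 100.96]
25.235197244600595 [ 0.32  0.69 -1.57] 8.65
[-0.04  0.32  1.84 -0.29  1.01  0.18]
[-0.04  0.44  1.89 -0.33  0.84  0.24]
[-0.02  0.46  1.9  -0.34  0.83  0.26]
[-0.16  0.47  1.9  -0.    0.78 -0.1 ]
```

View pics/g1.png

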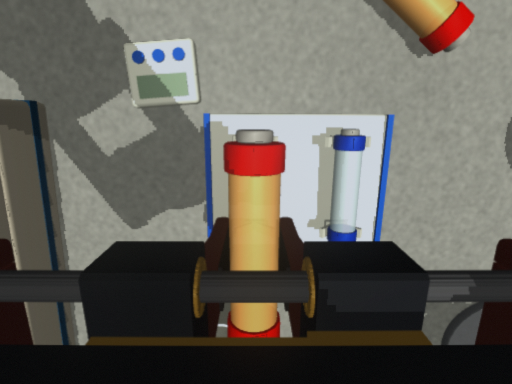

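Run:
```python
from h import *
T=viewer.camera_params('wrist')['tool_from_camera']
for x,z in((41,61),(55,61),(61,61),(61,52),(61,70),(41,48),(41,46)): print(x,z,proj('wrist',[x,0,z],T))
im=cv2.imread('pics/g1.png'); crop(im,205,115,305,230,5,'pics/g1c.png')
```

```text
41 61 [254.35109773 172.12616475]
55 61 [254.3730275  143.27869645]
61 61 [254.38270388 130.49243767]
61 52 [254.43258604 131.29660233]
61 70 [254.33868722 129.78284323]
41 48 [254.41958811 177.2583528 ]
41 46 [254.43130316 178.13624381]
```

View pics/g1c.png

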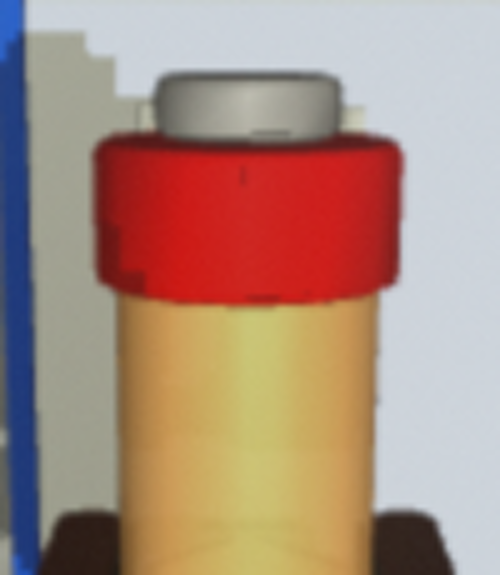

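Run:
```python
from h import *
np.set_printoptions(precision=2,suppress=True)
def st(t):
    s=env.read_state(); print(t,s['time_s'],'F',s['force'],'w',s['width'],s['tool_pos'])
o=-1
env.reach(*cellpose(2+o,110,14)); st('A')
p,q=cellpose(0+o,23,14); print(env.move_l(p,q,rate=120,f_stop=12)); st('B')
snap('pics/p1.png')
```

```text
A 10.025 F [-0.01 -0.55 -1.13] w 25.692253344441827 [534.25 -62.98 292.18]
False
B 10.9 F [ 0.43 -0.64 -1.83] w 25.233918829490303 [534.46 -65.47 206.11]
```

View pics/p1.png

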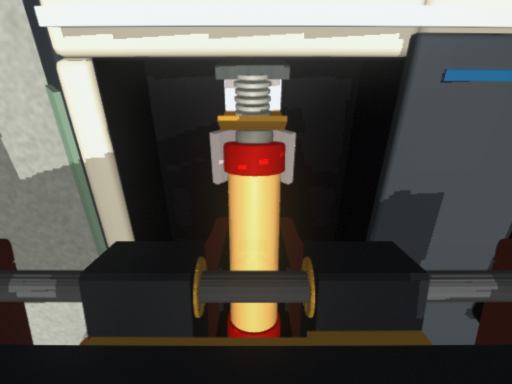

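Run:
```python
from h import *
np.set_printoptions(precision=2,suppress=True)
def st(t):
    s=env.read_state(); print(t,s['time_s'],'F',s['force'],'w',s['width'],s['tool_pos'])
o=-1
p,q=cellpose(8.5+o,15.8,14); print(env.move_l(p,q,rate=60,f_stop=25)); st('C')
snap('pics/p2.png')
p,q=cellpose(6.7+o,2,0); print(env.move_l(p,q,rate=40,f_stop=25)); st('D')
snap('pics/p3.png')
```

```text
False
C 11.2833 F [  0.77 -10.18   1.  ] w 25.39998124472199 [535.52 -57.7  199.51]
False
D 11.9917 F [ 0.32 -8.33 -0.93] w 25.484613830454542 [534.54 -74.78 187.16]
```

View pics/p3.png

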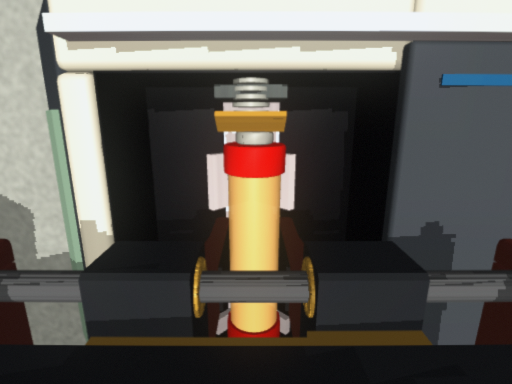

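Run:
```python
from h import *
np.set_printoptions(precision=2,suppress=True)
def st(t):
    s=env.read_state(); print(t,s['time_s'],'F',s['force'],'w',s['width'],s['tool_pos'])
o=-1
p,q=cellpose(7.0+o,-2.5,0); print(env.move_l(p,q,rate=20,f_stop=10)); st('E')
s=env.read_state(); p=s['tool_pos']+R.from_euler('z',PSI).apply([0,-8,0.3])
print(env.move_l(p,q,rate=30,f_stop=12)); st('F')
```

```text
True
E 12.2667 F [-0.63 -4.89  1.5 ] w 25.24388032541852 [534.37 -74.69 184.83]
True
F 12.525 F [0.03 2.61 2.33] w 25.501952164169616 [534.21 -79.11 185.03]
```

Run:
```python
from h import *
np.set_printoptions(precision=2,suppress=True)
def st(t):
    s=env.read_state(); print(t,s['time_s'],'F',s['force'],'w',s['width'],s['tool_pos'])
set_gripper(50); st('G')
p=env.read_state()['tool_pos']; env.move_l([p[0],p[1],260],rate=150); 
env.move_l([560,-140,330],rate=250); im=snap('pics/v1.png'); st('H')
crop(im,150,20,300,240,3,'pics/v1c.png')
```

```text
G 13.1167 F [ 0.37 -0.49  0.86] w 49.897719567642326 [533.33 -79.46 184.23]
H 14.3583 F [-0.09  0.87 -0.26] w 50.08391882250872 [ 558.64 -139.21  327.78]
```

View pics/v1c.png

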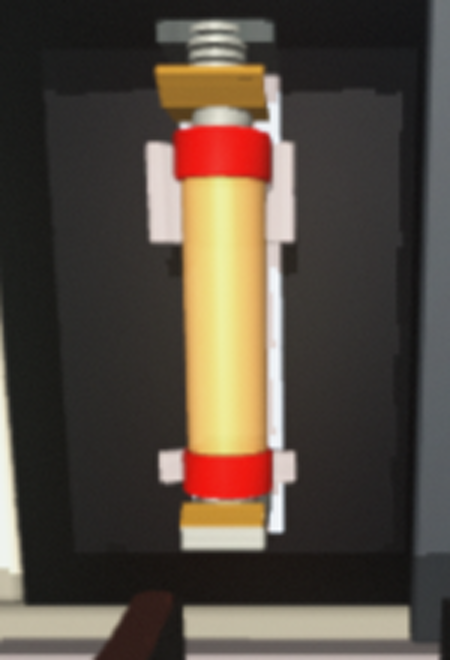

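Run:
```python
from h import *
np.set_printoptions(precision=2,suppress=True)
def st(t):
    s=env.read_state(); print(t,s['time_s'],'F',s['force'],'w',s['width'],s['tool_pos'])
q=down(PSI); Rz=R.from_euler('z',PSI)
A=np.array([665.7,-86.5,235.])
env.reach(A+[0,0,40],q); env.move_l(A,rate=120,f_stop=15); st('a')
set_gripper(5); st('b')
if env.read_state()['width']>9:
    B=env.read_state()['tool_pos']; B[2]=235
    print(env.move_l(B+Rz.apply([-118,0,0]),rate=120,f_stop=25)); st('c')
    print(env.move_l(B+Rz.apply([-145,0,0]),rate=35,f_stop=12)); st('d')
```

```text
a 15.425 F [-0.08 -0.25  0.59] w 49.829836034079996 [665.34 -87.03 235.44]
b 16.1 F [-0.56  0.23  1.63] w 11.936217173859081 [665.72 -86.46 235.16]
False
c 17.2333 F [-1.12 -1.05  3.69] w 11.764528740212706 [548.11 -80.03 235.09]
True
d 17.7583 F [2.6  0.07 0.42] w 11.510392094005248 [532.8  -79.2  235.13]
```

Run:
```python
from h import *
np.set_printoptions(precision=2,suppress=True)
def st(t):
    s=env.read_state(); print(t,s['time_s'],'F',s['force'],'w',s['width'],s['tool_pos'])
Rz=R.from_euler('z',PSI)
B=env.read_state()['tool_pos']
print(env.move_l(B+Rz.apply([-4,0,0]),rate=20,f_stop=15)); st('e')
set_gripper(40); st('f')
B=env.read_state()['tool_pos']; env.move_l(B+[0,0,60],rate=200)
env.reach([526,-285,320],down(np.radians(-125)))
st('g'); print(env.read_state()['qpos'])
cv2.imwrite('pics/s3.png',viewer.camera('scene')); cv2.imwrite('pics/t3.png',viewer.camera('top'))
snap('pics/v2.png')
```

```text
True
e 17.975 F [ 2.52 -0.28  1.42] w 11.799512313140367 [532.51 -79.2  235.1 ]
f 18.6083 F [ 0.81  0.85 -0.3 ] w 39.66621324433141 [532.93 -79.26 235.03]
g 20.625 F [ 0.32 -0.16 -0.68] w 40.10427773901599 [ 525.83 -284.6   319.28]
[-0.52  0.37  1.68  0.    1.1   1.66]
```

View pics/t3.png

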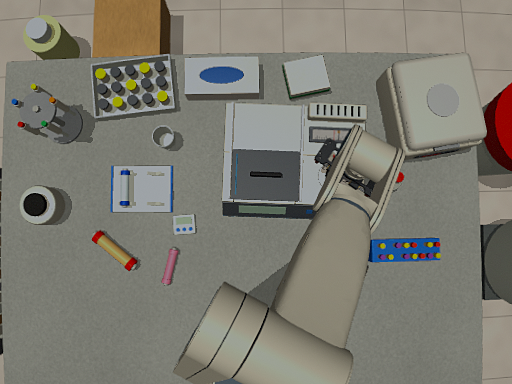

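View pics/v2.png

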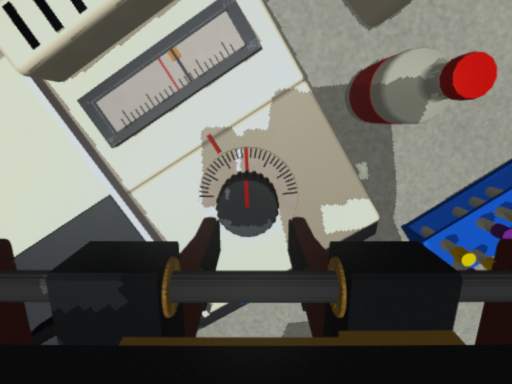

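Run:
```python
from h import *
a=cv2.imread('pics/v2.png');b=cv2.imread('pics/w1.png')
f=lambda im,x,y:cv2.resize(im[y:y+120,x:x+130],None,fx=3,fy=3,interpolation=cv2.INTER_CUBIC)
crop(a,185,125,310,245,5,'pics/v2c.png')
cv2.imwrite('pics/dc.png',np.hstack([f(a,90,0+20),f(b,160,205)]))
```

View pics/v2c.png

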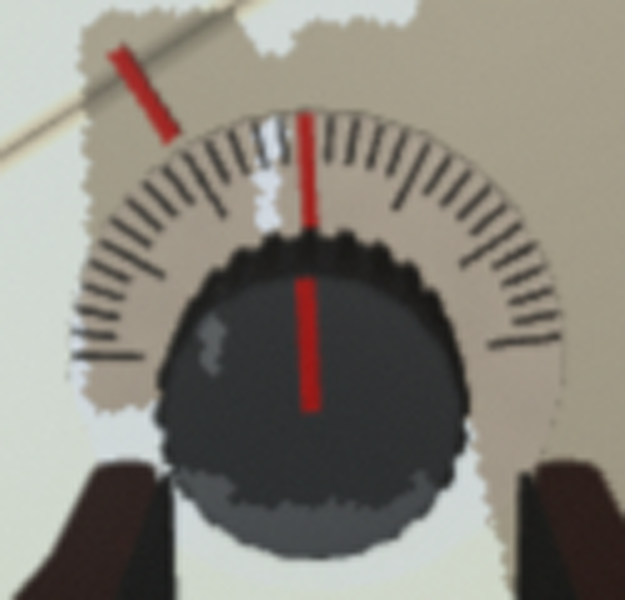

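View pics/dc.png

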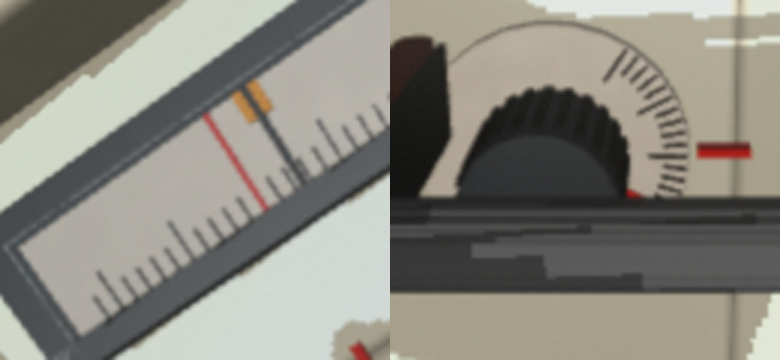

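Run:
```python
from h import *
np.set_printoptions(precision=2,suppress=True)
P=np.load('pics/v2.npz')['pose']
c=lambda u,v:(185+u/5-.4,125+v/5-.4)
K=onz('wrist',c(314,416),181.5,P); print('knob',K)
w=onz('wrist',c(306,113),145.5,P); w2=onz('wrist',c(312,226),145.5,P); k2=onz('wrist',c(304,278),181.5,P);k1=onz('wrist',c(311,410),181.5,P)
i1=onz('wrist',c(118,50),140,P); i2=onz('wrist',c(173,138),140,P)
print(w,w2,k1,k2,i1,i2)
an=lambda d:np.arctan2(d[1],d[0])
print('idx dir',an(i1-i2),an(i1-K),an(i2-K),'line',an(w-K),an(w-w2),an(k2-k1),an(k2-K),'PSI',PSI)
d=lambda u,v:(90+u/3-.33,20+v/3-.33)
rl=[onz('wrist',d(207,115),145,P),onz('wrist',d(266,209),145,P)]; pt=[onz('wrist',d(240,86),147,P),onz('wrist',d(305,184),147,P)]
Rz=R.from_euler('z',-PSI)
print('redline',[Rz.apply(x-K) for x in rl],'ptr',[Rz.apply(x-K) for x in pt])
```

```text
knob [ 527.71 -280.11  181.5 ]
[ 564.41 -303.41  145.5 ] [ 547.73 -292.89  145.5 ] [ 528.78 -280.29  181.5 ] [ 546.51 -291.52  181.5 ] [ 591.71 -282.43  140.  ] [ 573.93 -281.18  140.  ]
idx dir -0.07023451583758882 -0.03633333872495585 -0.023265991853215644 line -0.5657364144026283 -0.5625032883436419 -0.564412539126309 -0.5454316528618018 PSI -0.05480333851262195
redline [array([135.4 ,   0.45, -36.5 ]), array([107.37,   0.84, -36.5 ])] ptr [array([135.92, -11.5 , -34.5 ]), array([106.64, -12.19, -34.5 ])]
```

Run:
```python
from h import *
np.set_printoptions(precision=3,suppress=True)
def st(t):
    s=env.read_state(); print(t,s['time_s'],'F',s['force'],'T',s['wrist_torque'],'w',s['width'],s['tool_pos'],s['qpos'][5])
set_gripper(72)
q=down(np.radians(-125))
env.move_l([527.9,-279.4,290],q,rate=150); env.move_l([527.9,-279.4,231],q,rate=100,f_stop=15); st('a')
set_gripper(35); st('b')
j=env.read_state()['qpos']; 
for d in (0.6,1.293):
    jj=j.copy(); jj[5]-=d; env.move_joints(jj); st('c')
snap('pics/d1.png'); cv2.imwrite('pics/ds1.png',viewer.camera('scene'))
```

```text
a 22.55 F [-0.03  -0.165 -0.25 ] T [0.081 0.019 0.017] w 72.07904519524699 [ 528.228 -279.617  231.437] 1.6749503222091957
b 23.0583 F [-1.014  0.615  2.799] T [ 0.057  0.118 -0.008] w 47.41660846192079 [ 528.071 -279.489  231.42 ] 1.6749293497705715
c 23.6833 F [1.318 5.284 1.567] T [ 0.849 -0.234  0.094] w 47.22778316156518 [ 528.208 -278.983  231.43 ] 1.0774550333151633
c 24.3833 F [0.998 9.345 3.384] T [ 1.3   -0.254  0.023] w 47.39911137073 [ 528.002 -278.368  231.366] 0.38323562420533724
```

View pics/d1.png

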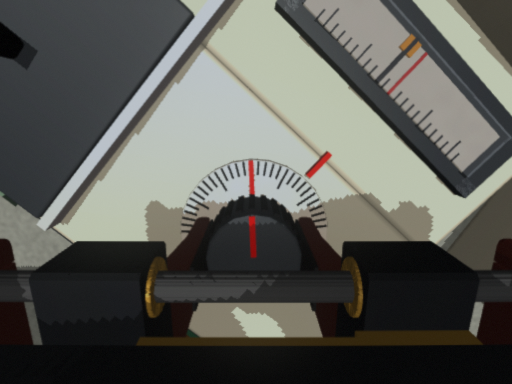

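View pics/ds1.png

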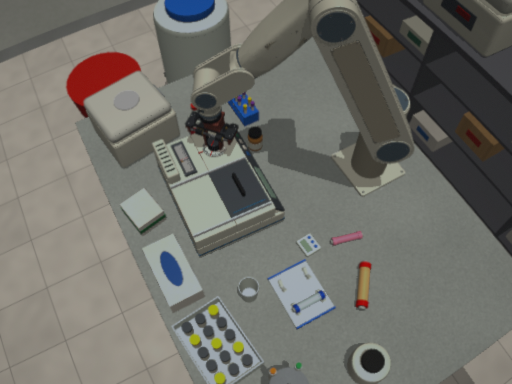

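Run:
```python
from h import *
np.set_printoptions(precision=3,suppress=True)
def st(t):
    s=env.read_state(); print(t,s['time_s'],'F',s['force'],'T',s['wrist_torque'],'w',s['width'],s['tool_pos'],s['qpos'][5])
j=env.read_state()['qpos']; q0=1.675
for d in (0.9,0.62,0.545):
    jj=j.copy(); jj[5]=q0-d; env.move_joints(jj); st('c')
env.hold(0.2); st('h')
a=snap('pics/d2.png'); crop(a,150,0,420,260,3,'pics/d2c.png')
cv2.imwrite('pics/d2w.png',cv2.resize(a[0:120,180:360],None,fx=4,fy=4,interpolation=cv2.INTER_CUBIC))
```

```text
c 24.95 F [ 1.438 -0.351  0.627] T [ 0.092 -0.324 -0.033] w 47.499683017170355 [ 528.188 -278.635  231.444] 0.772413609242051
c 25.325 F [ 1.271 -2.296 -0.807] T [-0.378 -0.351 -0.075] w 47.817726294303064 [ 528.199 -278.872  231.448] 1.0497053735797257
c 25.575 F [ 1.888 -3.937 -1.221] T [-0.716 -0.367 -0.033] w 47.416781540953195 [ 528.195 -278.898  231.44 ] 1.1255145274493192
h 25.775 F [ 2.039 -4.669 -2.023] T [-0.904 -0.417  0.056] w 47.82245290467371 [ 528.195 -278.897  231.455] 1.1271980168018234
```

View pics/d2.png

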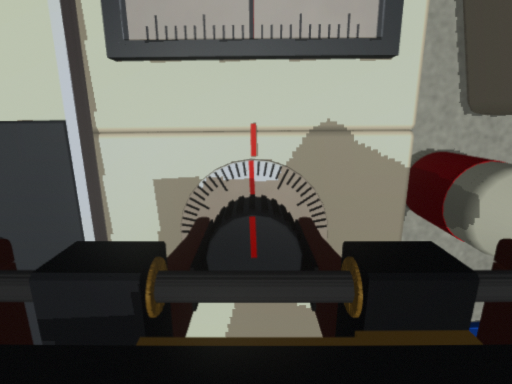

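View pics/d2c.png

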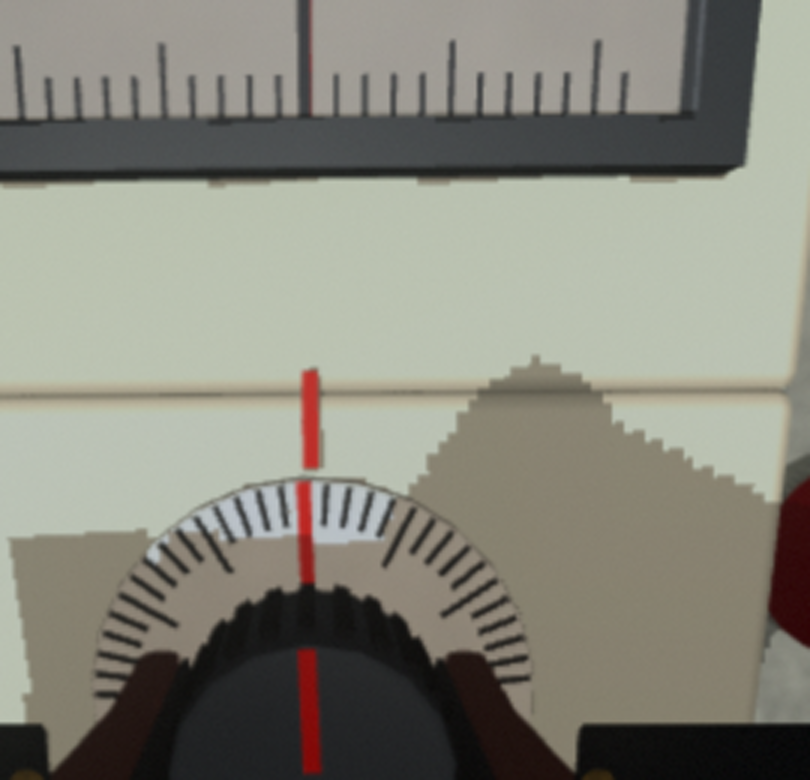

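```bash
cat > ang.py <<'E'
from h import *
def meas(n,org,k,line,kn,idx,ax=(528.2,-279.2)):
    P=np.load(f'pics/{n}.npz')['pose']; c=lambda p:(org[0]+p[0]/k-.5+.5/k,org[1]+p[1]/k-.5+.5/k)
    an=lambda a,b:np.arctan2(*(b-a)[[1,0]])
    L=[onz('wrist',c(p),145.5,P) for p in line];Kn=[onz('wrist',c(p),181.5,P) for p in kn];I=[onz('wrist',c(p),140,P) for p in idx]
    print('L',L,'K',Kn,'I',I)
    A=np.array([*ax,0])
    print('line',an(L[1],L[0]),an(A,L[0]),'knob',an(Kn[1],Kn[0]),'idx',an(I[1],I[0]),an(A,I[0]),an(A,I[1]))
E
python3 - <<'E'
from ang import *
np.set_printoptions(precision=2,suppress=True)
meas('d2',(150,0),3,[(303,483),(309,583)],[(307,650),(312,775)],[(310,370),(313,468)])
E
```

```text
L [array([ 571.23, -280.12,  145.5 ]), array([ 551.55, -280.01,  145.5 ])] K [array([ 549.99, -279.76,  181.5 ]), array([ 528.57, -279.19,  181.5 ])] I [array([ 591.96, -282.75,  140.  ]), array([ 573.28, -282.16,  140.  ])]
line -0.005607852293118743 -0.021439938762952034 knob -0.026262701901389466 idx -0.03196104690703977 -0.05569248979023598 -0.06550980338238838
```

Run:
```python
from ang import *
np.set_printoptions(precision=3,suppress=True)
j=env.read_state()['qpos']; q0=1.675
for d in (0.525,0.512):
    jj=j.copy(); jj[5]=q0-d; env.move_joints(jj); env.hold(.15)
print(env.read_state()['qpos'][5],env.read_state()['time_s'])
a=snap('pics/d3.png'); crop(a,180,0,330,155,5,'pics/d3c.png')
```

```text
1.1629180209641232 26.625
```

View pics/d3c.png

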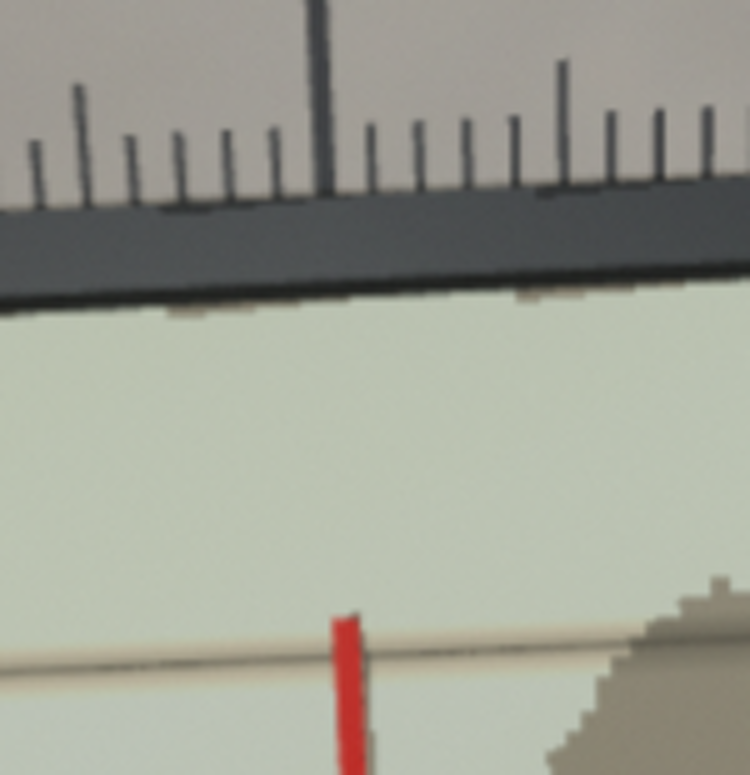

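```bash
python3 - <<'E'
from ang import *
a=cv2.imread('pics/d3.png'); crop(a,200,110,320,250,5,'pics/d3d.png')
set_gripper(72)
p=env.read_state()['tool_pos']; env.move_l([p[0],p[1],300],rate=150)
env.move_l([p[0]+10,p[1],310],rate=100); env.hold(.2)
a=snap('pics/d4.png'); print(env.read_state()['time_s']); crop(a,180,0,330,240,4,'pics/d4c.png')
E
python3 -c "
import cv2;a=cv2.imread('pics/d4c.png');print(a.shape);cv2.imwrite('pics/d4t.png',a[:480]);cv2.imwrite('pics/d4b.png',a[430:])"
```

```text
28.4083
(960, 600, 3)
```

View pics/d4t.png

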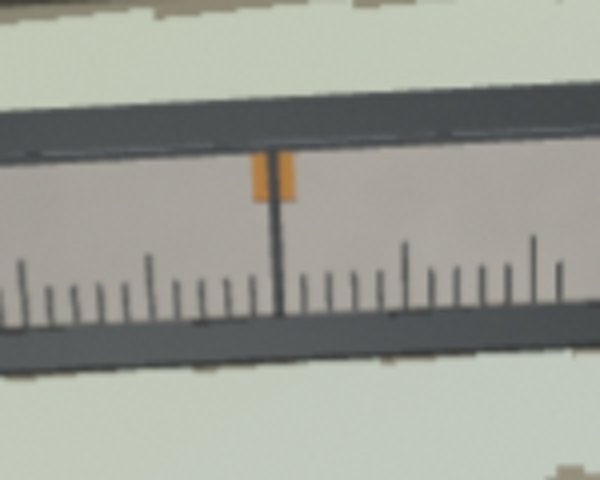

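View pics/d4b.png

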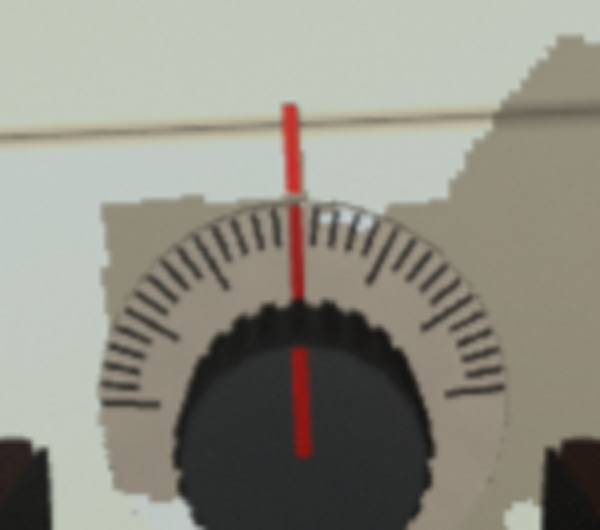

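View pics/d3d.png

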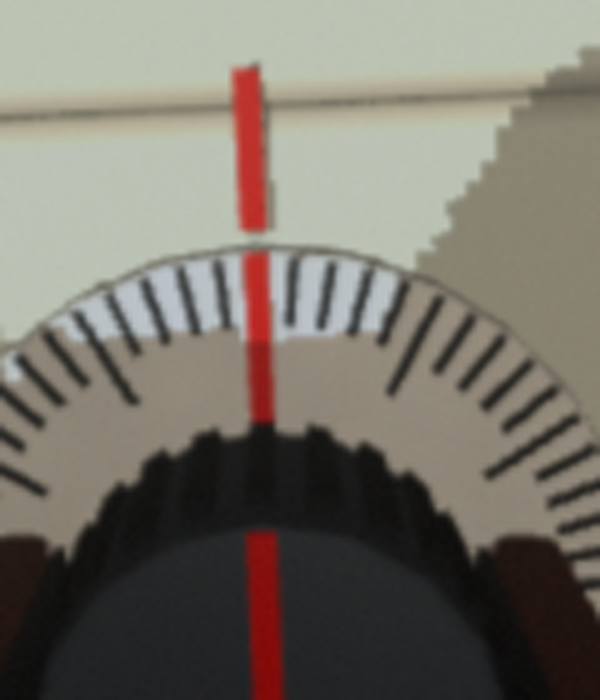

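Run:
```python
from ang import *
env.reach([480,-430,380],down(np.radians(-96)))
a=viewer.camera('top'); cv2.imwrite('pics/f.png',a); crop(a,100,90,400,225,2.6,'pics/fc.png'); print(env.read_state()['time_s'])
```

```text
29.2
```

View pics/fc.png

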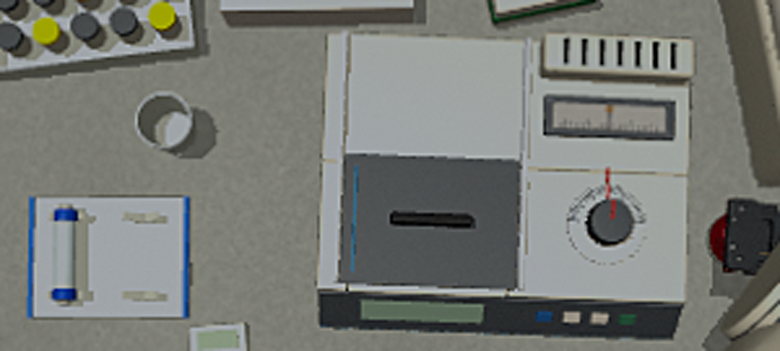

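Run:
```python
from h import *
print(workorder.sign_off(), env.read_state()['time_s'])
```

```text
the job is handed in; nothing more can be done
the job is handed in; nothing more can be done
```

The spectrophotometer is set up as asked, and I handed the job in at about 29 s of the 64 s allowed.

- **Cell:** I took the red-collared reference cell from the rack and tilted it in with one end against the spring. I then levelled it so the other end passed under the lip, and let it back against the post. The picture after release shows it lying in both saddles with its end under the brass lip.
- **Lid:** I gripped the ridge and slid the lid until it hit its stop. The ridge ended within 1 mm of directly above the seat, and the top view shows the lid shut.
- **Dial:** I turned it back to about 0.785 rad beyond the mark, which is an eighth of a turn, then came up clockwise in small steps. With the gripper off the dial, its red line is in line with the index to about 0.01 rad, and the pointer covers the window's red line.
- **Everything else:** The blue-collared cell is still in its place in the rack. In the part of the last top view I enlarged, the beaker and timer also look undisturbed. I did not separately check the wash bottle and the jar at the end. The gripper was clear of the instrument when I handed in.

**Disagreements:** The fixed cameras put the dial about 5 mm from where the wrist camera did, so I used the wrist camera. The saddle arms looked about 2 mm wider per side than described, but evenly, so the seat centre was not affected. Everything else agreed with the given sizes and heights to within 1 to 2 mm, apart from one height reading on the cell (45 mm instead of 40 mm). I gripped at the stated 40 mm and the grasp was clean.

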